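Space the slats of a bench-seat panel with a spacer block

ROBOT

A 6-joint arm with a two-finger parallel gripper is mounted at the origin on the work surface. World frame = base frame: x ahead of the robot, y to its left, z up, the work surface at z = 0. Lengths are in m, angles in degrees, forces in N, time in s.
With the tool pointing down it reaches from about 0.35 to 0.875 m from the base axis. Payload 4.2 kg.
Tool frame: the origin (TCP) lies midway between the tips of the shut fingers; the grasp point (between the pads) lies 19 mm behind it (hold_point_z is the z of the grasp point in the tool frame, in m); z points along the fingers, y is the direction in which the jaws open and shut (so a half turn about z gives the same grasp; the last joint's range is limited). The gripper opens to 87 mm and grips with 3 to 60 N. Pads are 19 mm wide; open, the fingers measure 117 mm over their backs; the gripper's body (75 mm by 190 mm) begins 51 mm behind the grasp point.
Start: joints at [-51.589, 22.042, 0.453, 0, -68.411, -14.817], TCP at [0.25, -0.573, 0.223] pointing down, gripper open.
Joint ranges: [-179.83, 179.83], [-69.29, 118.12], [-61.27, 80.66], [-181.25, 117.63], [-171.15, -9.14], [-177.46, 177.46]. Speed limits (degrees/s): [159.86, 159.86, 180, 180, 180, 180].

INTERFACE

Orientations are given as a 3x3 rotation matrix whose columns are the frame's x, y, z axes.
In Python, from station import * gives the robot as it stands. The module is installed in compiled form; this text tells all that it offers.
- The arm moves only by the tool jog_arm, never from a script. Its argument "moves" is a list of rows, each a list of 7 numbers: the closure, from -1 (fully open) to 1 (shut), then the shift along the tool's x, y, z in m, then the turn, a rotation vector about the tool's x, y, z in rad. In form: [[gripper, x, y, z, wx, wy, wz], ...]. A call has exactly 10 rows; each row is the pose to reach, as a shift and turn from the pose commanded when the call began, along the tool's axes at that moment; what a row does not reach only later rows make up. A row lasts 1/12 s, in which the tool goes at most 41.7 mm and 7.16 degrees, less where a joint would pass 70% of its speed; a pose out of reach is approached as far as the arm can. A call with a gripper value outside its range is refused whole. The fingers move at their own pace and stop on an object; the grip force is fixed at half the most. Time passes only in rows, so rows that repeat a pose let the fingers close, or fill a call up. It gives the time, the measured TCP pose, the force and the opening at its end, in the units of the state.
- sense(): the state, without advancing time (a new reading comes with each control period).
- capture(name): name is "scene" or "top"; returns a dict with "frame" (400x640x3 uint8, red, green, blue), "fov_y" (degrees; the focal length in pixels is half the picture's height over the tangent of half this angle, whatever the lens; pixels are square), "cx", "cy" (the principal point, pixels), "world_from_camera" (4x4, takes a point from camera to world coordinates). Camera axes: x right, y down, z forward; pixel columns grow to the right and rows downward; lengths in m; the calibration is good to about 2 mm. A picture is of the moment at which its call begins. There is no depth.
- finish_job(): hands the job in, once; it reports no verdict.
The state is a dict: "time_s": time; "joints": joint angles; "joint_velocities": joint speeds; "effort": joint torques, N m; "tcp_pos": TCP position; "ee_rot": TCP orientation; "wrist_force": force on the tool from outside, world axes, zero at the start; "moment": the same for the moment, N m; "gripper_width": opening from 0.0 (shut) to 1.0 (fully open).
Only numpy, scipy, OpenCV 4.12 (cv2) and the standard library are available. Lean on these libraries where they do the work, as an engineer would, in place of code of your own. Each camera call takes 0.05 s, during which the arm holds its last target.

TASK

Set the four slats of this seat panel one spacer's thickness apart with the spacer block, the tallest of the three upright wooden blocks: beginning at the bolted end slat, stand the spacer upright in the gap and push the next slat up until the block is nipped snugly between the two, then step the spacer on to the next gap, without shifting the slats already set. When all three gaps are set, stand the spacer upright on the bench again, off the panel, and leave everything else where it is.

Things in the scene. Friction and masses are not known exactly. Their poses are not given: they have to be found in the camera images.
- frame: Plywood board fixed on the bench, 10 mm thick; the slats' row runs along its y, up to 0.2 rad off world y. Origin on the bench, mid-row in x, 150 mm in y from slat0; board x -100 to 100, y -180 to 195 mm. Two 8 mm rods along y at x = -75 and 75, 28 mm over the bench, pass through all slats, to an end plate at y = 175 to 187, 60 mm high.
- slat0: The fixed end slat at the frame's -y end, with nuts on its outer face: wooden slat 220 mm long (x), 28 wide (y), 45 tall; origin: centre of its underside, 13 mm over the bench (top at 58). Axes as the frame's.
- slat1: First loose slat from slat0: wooden slat 220 mm long (x), 28 wide (y), 45 tall; origin: centre of its underside, 13 mm over the bench (top at 58). Slides only along the frame's y, stiffly: about 7 N moves it (more if fast), and it stays where left. At the start at least 38 mm free on either side of it. Axes as the frame's.
- slat2: Second loose slat from slat0: wooden slat 220 mm long (x), 28 wide (y), 45 tall; origin: centre of its underside, 13 mm over the bench (top at 58). Slides only along the frame's y, stiffly: about 7 N moves it (more if fast), and it stays where left. At the start at least 38 mm free on either side of it. Axes as the frame's.
- slat3: Third loose slat from slat0: wooden slat 220 mm long (x), 28 wide (y), 45 tall; origin: centre of its underside, 13 mm over the bench (top at 58). Slides only along the frame's y, stiffly: about 7 N moves it (more if fast), and it stays where left. At the start at least 38 mm free on either side of it. Axes as the frame's.
- spacer: The spacer, plain wood, upright on the bench: 45 mm (x) by 22 (y, the thickness that sets the gap) by 85 tall, 50 to 100 g; tallest of three upright blocks beside the frame. Origin: centre of its underside. Standing on the board between slats it reaches 37 mm above their tops, enough to grip there, and slides easily.
- offcut_thin: A bystander, not to be used: upright wood offcut 45 x 15 x 55 mm (x, y, height), loose, origin at the centre of its underside.
- offcut_thick: A bystander, not to be used: upright wood offcut 45 x 34 x 64 mm (x, y, height), loose, origin at the centre of its underside.
- glue: A bystander, loose: white glue bottle, 60 mm across, 170 mm tall, standing beyond the frame.
- hammer: A bystander, loose: hammer lying beyond the frame.
- brush: A bystander, loose: brush lying to the right.
- screwdriver: A bystander, loose: screwdriver lying to the left.
- tape: A bystander, loose: grey tape measure, 70 x 35 x 65 mm, standing to the right.
- tin: A bystander, loose: tin, 80 mm across, 90 mm tall, standing beyond the frame to the right.
There are look-alikes about, which are no part of the job. Leave any green look-alike of the spacer alone.

How it is judged (in metres and radians):
On the way, in this order (a step that is already met when the one before it is completed fails the run):
1. the spacer is nipped snugly (over 1 N on both faces) between slat0 and slat1 (contact force between spacer and slat0 above 1 N and contact force between spacer and slat1 above 1 N and y of slat1 in the frame of slat0 below 0.052 m and angle between spacer's own z axis and vertical below 0.1 rad), for 0.02 s.
2. the spacer is nipped snugly (over 1 N on both faces) between slat1 and slat2 (contact force between spacer and slat1 above 1 N and contact force between spacer and slat2 above 1 N and y of slat2 in the frame of slat1 below 0.052 m and angle between spacer's own z axis and vertical below 0.1 rad), for 0.02 s.
3. the spacer is nipped snugly (over 1 N on both faces) between slat2 and slat3 (contact force between spacer and slat2 above 1 N and contact force between spacer and slat3 above 1 N and y of slat3 in the frame of slat2 below 0.052 m and angle between spacer's own z axis and vertical below 0.1 rad), for 0.02 s.
At the end, for the whole second after the job is handed in: The three gaps between neighbouring slats are each 22 mm, the spacer's thickness, within 2 mm (slat centres 48 to 52 mm apart); the spacer stands upright (within 0.1 rad), at rest, directly on the bench, off the panel's board (y of slat1 in the frame of slat0 between 0.048 and 0.052 m and y of slat2 in the frame of slat1 between 0.048 and 0.052 m and y of slat3 in the frame of slat2 between 0.048 and 0.052 m and height (world z) of spacer below 0.004 m and angle between spacer's own z axis and vertical below 0.1 rad and linear speed of spacer below 0.02 m/s); the robot touches nothing.
It fails at once if a bystander (offcut, glue, hammer, brush, screwdriver, tape measure or tin) is moved by more than 25 mm (distance of any of offcut_thin, offcut_thick, glue, hammer, brush, screwdriver, tape, tin from where it was at the start of the episode above 0.025 m).
It also fails if it takes over 72 s, if anything falls off the work surface, if the arm or the gripper's body presses on something with over 40 N, if the wrist force passes 120 N, or if a joint passes its speed limit or range.

## Working session

There is one attempt and no reset: what is moved stays moved. The work goes in short steps, Python scripts to look and compute and a tool call to move; the robot and the scene stay as the last step left them, time stands still between calls to the robot, and variables do not carry over. Pictures are saved under pics/ and viewed, and the job is handed in when it is done.

Besides the shell and the picture viewer there is one more tool, called after "Call:" as name([rows], argument=value, ...), one row to a line, values as JSON. jog_arm: Moves the arm, as the interface text tells. Its arguments: {"type":"object","properties":{"moves":{"type":"array"}},"required":["moves"]}

```bash
mkdir -p pics
python3 - <<'E'
from station import *
import cv2,json
s=sense();print(s)
for n in("scene","top"):
    c=capture(n);cv2.imwrite(f"pics/{n}0.png",c["frame"][:,:,::-1]);print(n,c["fov_y"],c["cx"],c["cy"],c["world_from_camera"])
E
```

```text
{'time_s': 0.0, 'joints': array([-5.15885318e+01,  2.20899129e+01,  3.79550587e-01, -2.90702428e-02,
       -6.84132989e+01, -1.48152278e+01]), 'joint_velocities': array([-0.03011908, -0.08333484, -0.06016906,  0.03145274,  0.03184546,
        0.03674158]), 'effort': array([ 4.52860204e-04, -3.90663886e+01,  1.87406731e+01,  4.21987429e+00,
        1.09952287e-02, -1.36710560e-04]), 'tcp_pos': array([ 0.24993424, -0.57217688,  0.22146679]), 'ee_rot': array([[-9.16463859e-01, -4.00116298e-01, -9.71253673e-04],
       [-4.00117465e-01,  9.16461716e-01,  1.98425971e-03],
       [ 9.61821597e-05,  2.20711787e-03, -9.99997560e-01]]), 'wrist_force': array([-0.69698746, -0.53869027, -0.22713273]), 'moment': array([-0.0118934 , -0.01802281, -0.01077564]), 'gripper_width': 0.9940198402507431}
scene 44.59478069237916 311.16318174001896 197.94031458223282 [[ 0.51391671  0.74106002 -0.43211071  1.21690193]
 [ 0.85781425 -0.44003278  0.26556707 -0.37659566]
 [ 0.00665826 -0.50715008 -0.86183204  1.24822756]
 [ 0.          0.          0.          1.        ]]
top 42.94671946726297 320.3181571642207 193.09273703418577 [[-2.35163807e-03 -9.86828008e-01  1.61755840e-01  2.94201833e-01]
 [-9.99974485e-01  1.22952757e-03 -7.03681445e-03 -6.82715964e-03]
 [ 6.74524232e-03 -1.61768261e-01 -9.86805721e-01  1.80495627e+00]
 [ 0.00000000e+00  0.00000000e+00  0.00000000e+00  1.00000000e+00]]
```

View pics/scene0.png

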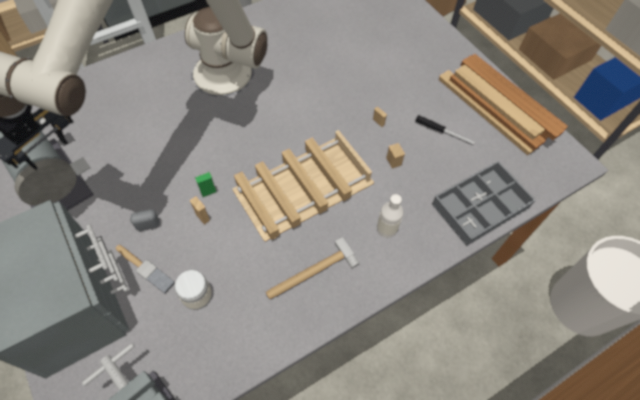

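View pics/top0.png

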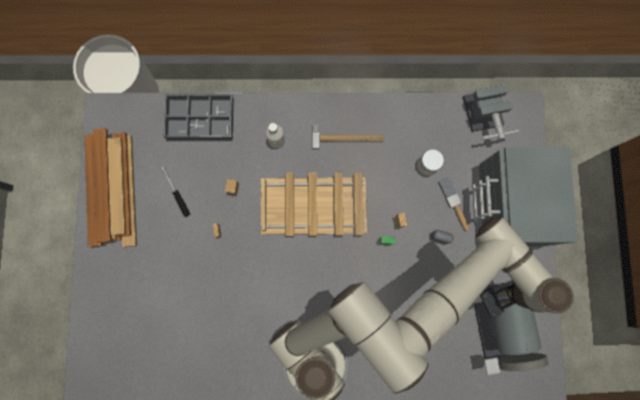

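```bash
cat > h.py <<'E'
import numpy as np,cv2
from station import *
def cam(n):
    c=capture(n);c["f"]=200/np.tan(np.radians(c["fov_y"]/2));return c
def ray(c,u,v,z):
    T=c["world_from_camera"];d=T[:3,:3]@np.array([(u-c["cx"])/c["f"],(v-c["cy"])/c["f"],1]);o=T[:3,3]
    return o+d*(z-o[2])/d[2]
def proj(c,p):
    T=c["world_from_camera"];q=T[:3,:3].T@(np.asarray(p,float)-T[:3,3]);return np.array([c["cx"]+c["f"]*q[0]/q[2],c["cy"]+c["f"]*q[1]/q[2]])
def crop(c,u0,v0,u1,v1,k,name):
    im=cv2.resize(c["frame"][v0:v1,u0:u1,::-1],None,fx=k,fy=k,interpolation=cv2.INTER_CUBIC);cv2.imwrite("pics/"+name,im)
E
python3 - <<'E'
from h import *
a=cam("top");crop(a,205,165,425,255,3.6,"t1.png")
b=cam("scene");crop(b,180,90,420,250,3.3,"s1.png")
np.set_printoptions(suppress=True,precision=4)
for n,p in dict(blk=(402,219),plate=(264,206),thin=(216,230),thick=(231,186)).items(): print(n,ray(a,*p,.04))
E
```

```text
blk [ 0.4915 -0.3045  0.04  ]
plate [0.538  0.1778 0.04  ]
thin [0.4541 0.3431 0.04  ]
thick [0.6092 0.2951 0.04  ]
```

View pics/t1.png

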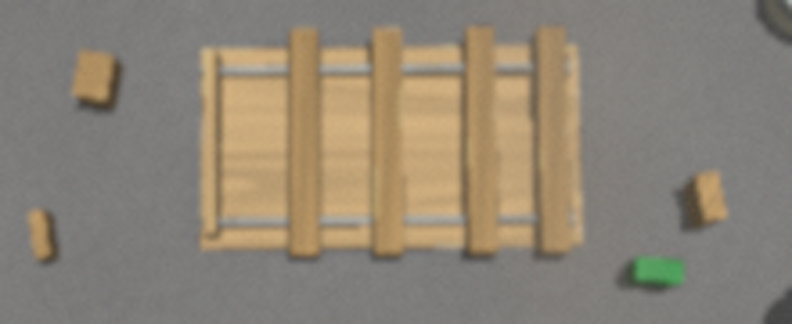

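View pics/s1.png

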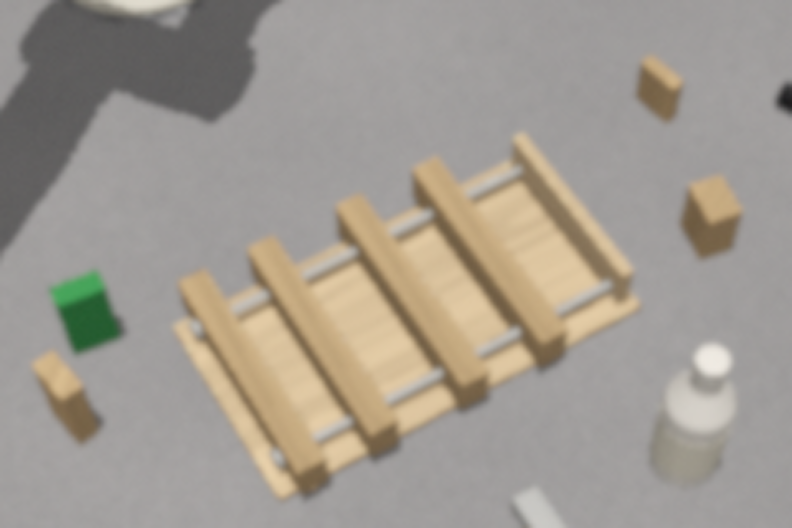

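Run:
```python
from h import *
np.set_printoptions(suppress=True,precision=4,linewidth=200)
a=cam("top");b=cam("scene")
A=a["frame"].astype(float)
for r0,r1 in((187,198),(198,209),(209,222)):
    p=A[r0:r1,258:372].mean(0); print(r0,r1);print(p[:,0].astype(int));
# blocks
for c,n,boxes in((a,"top",[(390,208,415,232),(210,220,222,240),(222,175,240,197)]),(b,"scene",[(185,190,215,228),])):
    hsv=cv2.cvtColor(c["frame"],cv2.COLOR_RGB2HSV)
    for (u0,v0,u1,v1) in boxes:
        s=cv2.resize(c["frame"][v0:v1,u0:u1],None,fx=20,fy=20,interpolation=cv2.INTER_CUBIC)
        cv2.imwrite(f"pics/{n}_{u0}.png",s[:,:,::-1])
```

```text
187 198
[127 128 140 169 194 195 173 137 152 192 205 205 203 202 203 202 202 201 201 201 200 201 200 199 200 196 176 153 166 175 172 166 165 165 158 153 171 191 197 197 196 196 196 197 197 196 196 196 193
 175 155 169 178 173 168 165 167 172 184 194 197 197 197 197 197 197 197 197 197 197 197 198 198 195 175 134 134 168 177 172 166 164 165 171 182 192 195 194 195 194 193 193 191 174 138 116 134 164
 171 167 163 160 162 167 177 188 190 175 146 131 131 132 132 133]
198 209
[125 128 147 176 192 193 170 137 154 190 201 201 200 200 200 200 200 200 200 200 200 200 200 200 201 197 178 155 167 176 171 167 168 169 163 158 176 196 202 201 201 201 201 201 202 200 202 202 199
 181 161 173 179 174 168 167 170 176 187 198 202 202 202 202 202 201 201 202 201 200 201 201 201 199 178 138 139 172 180 174 167 166 168 173 181 188 194 195 194 192 192 191 192 189 169 136 136 166
 174 169 164 163 165 169 177 185 186 170 142 130 130 130 131 131]
209 222
[122 125 146 175 192 194 173 138 153 185 194 193 193 192 193 191 191 190 189 188 187 188 188 189 189 187 168 151 167 175 170 167 172 175 169 160 170 187 193 193 193 193 194 194 194 195 195 196 193
 176 161 175 181 172 167 170 175 179 179 182 193 198 198 198 197 197 198 197 197 197 197 197 198 195 174 135 128 157 175 173 167 168 173 176 175 178 189 194 194 193 193 192 192 190 172 136 128 156
 171 169 164 164 169 171 171 173 183 179 156 135 128 129 129 129]
```

View pics/top_390.png

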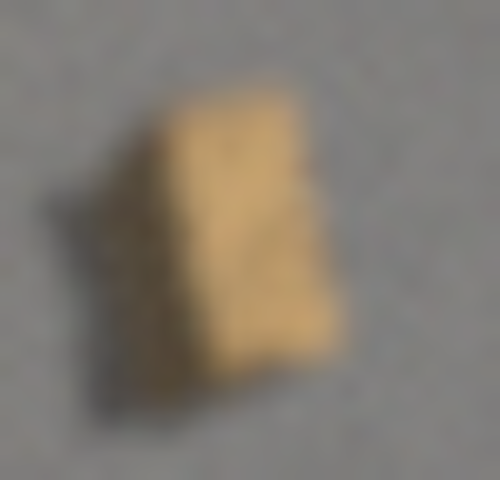

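View pics/scene_185.png

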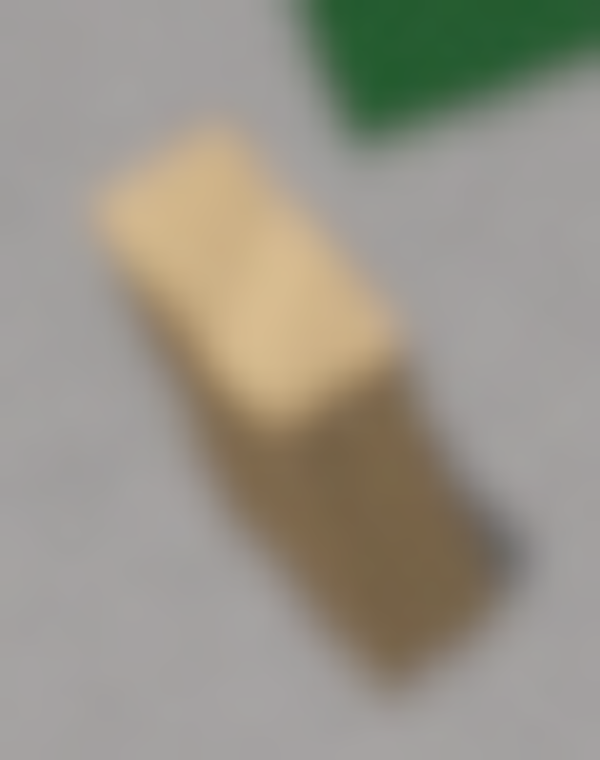

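```bash
cat >> h.py <<'E'
def quad(c,box,thr,k=20):
    u0,v0,u1,v1=box
    s=cv2.resize(c["frame"][v0:v1,u0:u1].astype(np.float32),None,fx=k,fy=k,interpolation=cv2.INTER_CUBIC)
    g=2*s[:,:,0]-1*s[:,:,2]   # bright and wood coloured
    m=(g>thr).astype(np.uint8)
    cs,_=cv2.findContours(m,cv2.RETR_EXTERNAL,cv2.CHAIN_APPROX_NONE);q=max(cs,key=cv2.contourArea)
    f=lambda p:((np.asarray(p,float)+.5)/k-.5)+[u0,v0]
    M=cv2.moments(q);cen=f([M['m10']/M['m00'],M['m01']/M['m00']])
    eps=5
    while True:
        ap=cv2.approxPolyDP(q,eps,True)
        if len(ap)<=4:break
        eps+=2
    return cen,f(ap[:,0]),f(q[:,0])
def tri(c1,p1,c2,p2):
    A=[];B=[]
    for c,p in((c1,p1),(c2,p2)):
        o=c["world_from_camera"][:3,3];d=ray(c,*p,0)-o;d/=np.linalg.norm(d);P=np.eye(3)-np.outer(d,d);A.append(P);B.append(P@o)
    return np.linalg.lstsq(np.vstack(A),np.hstack(B),rcond=None)[0]
E
python3 - <<'E'
from h import *
np.set_printoptions(suppress=True,precision=4,linewidth=200)
a=cam("top");b=cam("scene")
for nm,tb,sb,h in(("sp",(390,208,415,232),(185,190,215,228),.085),("thin",(208,220,224,240),(370,103,390,130),.055),("thick",(222,175,242,197),(384,140,408,170),.064)):
    for c,bx,thr in((a,tb,230),(b,sb,235)):
        cen,ap,q=quad(c,bx,thr)
        w=np.array([ray(c,*p,h)[:2] for p in q],np.float32)
        W=np.array([ray(c,*p,h)[:2] for p in ap])
        print(nm,cen,ray(c,*cen,h),"minrect",cv2.minAreaRect(w*1000)); 
        if c is a: ca=cen
    print("tri",tri(a,ca,b,cen))
# slats: peaks in top image (R at edges, level crossing)
A=a["frame"][:,:,0].astype(float)
for (r0,r1) in((187,198),(211,222)):
    rc=(r0+r1-1)/2
    p=A[r0:r1].mean(0); L=[]
    def cross(u0,u1,lev):
        for u in range(u0,u1):
            if (p[u]-lev)*(p[u+1]-lev)<0: return u+(lev-p[u])/(p[u+1]-p[u])
    for u in range(258,372): pass
    print([round(x,1) for x in p[282:300]]);print([round(x,1) for x in p[304:322]]);print([round(x,1) for x in p[328:348]]);print([round(x,1) for x in p[348:372]])
E
```

```text
sp [402.2063 219.0761] [ 0.4862 -0.2976  0.085 ] minrect ((485.8899841308594, -297.4986267089844), (42.209293365478516, 20.054641723632812), 10.574470520019531)
sp [196.8026 203.347 ] [ 0.4882 -0.2969  0.085 ] minrect ((487.9018249511719, -296.87493896484375), (45.38410568237305, 22.6806640625), 8.012346267700195)
tri [ 0.4866 -0.2973  0.0828]
thin [215.386  229.2043] [0.4555 0.3423 0.055 ] minrect ((455.1875915527344, 341.8164978027344), (41.80105209350586, 12.473920822143555), 10.812308311462402)
thin [380.4252 111.6299] [0.4583 0.3433 0.055 ] minrect ((457.659423828125, 343.4900207519531), (43.43702697753906, 14.634316444396973), 8.21077823638916)
tri [0.4563 0.3438 0.0525]
thick [230.4221 185.5669] [0.6065 0.293  0.064 ] minrect ((606.2984008789062, 293.0011291503906), (30.170360565185547, 41.386268615722656), 81.80087280273438)
thick [396.2805 149.8429] [0.6099 0.2934 0.064 ] minrect ((609.4951782226562, 293.5162353515625), (32.567588806152344, 44.11609649658203), 80.48786926269531)
tri [0.6077 0.2946 0.0603]
[np.float64(200.0), np.float64(197.2), np.float64(176.6), np.float64(1
[... 2277 characters left out ...]
float64(155.3), np.float64(173.8), np.float64(173.2), np.float64(167.9), np.float64(168.6), np.float64(174.0), np.float64(176.9), np.float64(175.6), np.float64(179.1), np.float64(189.5), np.float64(194.6), np.float64(194.5), np.float64(194.2)]
[np.float64(193.5), np.float64(192.7), np.float64(193.3), np.float64(191.2), np.float64(173.0), np.float64(136.3), np.float64(127.2), np.float64(153.7), np.float64(169.8), np.float64(169.1), np.float64(164.5), np.float64(164.9), np.float64(169.5), np.float64(171.7), np.float64(171.0), np.float64(173.7), np.float64(183.9), np.float64(179.5), np.float64(158.2), np.float64(135.9), np.float64(128.9), np.float64(129.2), np.float64(129.4), np.float64(129.2)]
```

Run:
```python
from h import *
np.set_printoptions(suppress=True,precision=4,linewidth=200)
a=cam("top");A=a["frame"].astype(float);G=2*A[:,:,0]-A[:,:,2]
def cross(p,i0,i1,lev):
    for i in range(i0,i1,1 if i1>i0 else -1):
        s=1 if i1>i0 else -1
        if (p[i]-lev)*(p[i+s]-lev)<=0: return i+s*(lev-p[i])/(p[i+s]-p[i])
def line(pts,ax):
    pts=np.array(pts); k=np.polyfit(pts[:,ax],pts[:,1-ax],1)
    r=pts[:,1-ax]-np.polyval(k,pts[:,ax]); k=np.polyfit(pts[abs(r)<.004][:,ax],pts[abs(r)<.004][:,1-ax],1)
    return k
lev=195
# board bottom edge (x min), cols away from slats
cols=[u for u in range(270,282)]+list(range(297,305))+list(range(321,331))+list(range(346,352))
bot=[ray(a,u,cross(G[:,u],246,225,lev),.010)[:2] for u in cols]
top=[ray(a,u,cross(G[:,u],165,190,lev),.010)[:2] for u in cols]
k1,k2=line(bot,1),line(top,1)
print("x=k y+c: bottom",k1,"top",k2,"deg",np.degrees(np.arctan([k1[0],k2[0]])), "sep at 0", k2[1]-k1[1])
rt=[ray(a,cross(G[v],376,355,lev),v,.010)[:2] for v in range(182,230)]
lf=[ray(a,cross(G[v],252,270,lev),v,.010)[:2] for v in range(182,230)]
k3,k4=line(rt,0),line(lf,0);print("y=k x+c right",k3,"left",k4, np.degrees(np.arctan([k3[0],k4[0]])), np.polyval(k3,.55),np.polyval(k4,.55))
# slats ends
for u in (287,288,289,290,291,309,310,311,312,313,314,335,336,337,338,355,356,357,358,359): print(u, ray(a,u,cross(G[:,u],246,225,lev),.058)[:2],ray(a,u,cross(G[:,u],162,190,lev),.058)[:2])
```

```text
x=k y+c: bottom [-0.0045  0.4448] top [-0.0086  0.6455] deg [-0.2597 -0.4915] sep at 0 0.20072355193655694
y=k x+c right [ 0.0061 -0.1849] left [0.0149 0.1854] [0.3488 0.8533] -0.18153230880620785 0.19361730572638752
287 [0.4343 0.0955] [0.6535 0.0973]
288 [0.4341 0.092 ] [0.6539 0.0938]
289 [0.434  0.0886] [0.654  0.0903]
290 [0.4337 0.0852] [0.6537 0.0868]
291 [0.4337 0.0817] [0.6537 0.0833]
309 [0.438  0.0199] [0.6537 0.0202]
310 [0.4354 0.0165] [0.6543 0.0167]
311 [0.4354 0.0131] [0.6543 0.0132]
312 [0.4357 0.0096] [0.6542 0.0097]
313 [0.4354 0.0062] [0.6542 0.0062]
314 [0.4351 0.0028] [0.6544 0.0027]
335 [ 0.4564 -0.0695] [ 0.6542 -0.0709]
336 [ 0.4378 -0.0729] [ 0.6551 -0.0744]
337 [ 0.437  -0.0763] [ 0.655 -0.078]
338 [ 0.437  -0.0797] [ 0.6542 -0.0815]Traceback (most recent call last):
  File "<stdin>", line 23, in <module>
  File "h.py", line 6, in ray
    T=c["world_from_camera"];d=T[:3,:3]@np.array([(u-c["cx"])/c["f"],(v-c["cy"])/c["f"],1]);o=T[:3,3]
                                                                      ~^~~~~~~~
TypeError: unsupported operand type(s) for -: 'NoneType' and 'float'
```

Call:
jog_arm([
  [-0.4,-0.036,0.018,0.009,0,0,-0.12],
  [-0.4,-0.072,0.035,0.018,0,0,-0.24],
  [-0.4,-0.108,0.052,0.027,0,0,-0.36],
  [-0.4,-0.144,0.07,0.036,0,0,-0.48],
  [-0.4,-0.18,0.088,0.045,0,0,-0.6],
  [-0.4,-0.216,0.105,0.054,0,0,-0.72],
  [-0.4,-0.252,0.122,0.063,0,0,-0.84],
  [-0.4,-0.285,0.138,0.07,0,0,-0.96],
  [-0.4,-0.31,0.15,0.078,0,0,-1.08],
  [-0.4,-0.3276,0.158,0.083,0,0,-1.2],
])

```text
time_s: 1.28
tcp_pos: [0.4886, -0.2945, 0.139]
ee_rot: [[0.049, -0.999, -0.0], [-0.999, -0.049, 0.0], [-0.0, 0.0, -1.0]]
wrist_force: [0.4, -0.6, -0.2]
gripper_width: 0.702
```

Call:
jog_arm([
  [-0.4,0,0,0,0,0,-0.125],
  [-0.4,0,0,0,0,0,-0.125],
  [-0.4,0,0,0.015,0,0,-0.125],
  [-0.4,0,0,0.03,0,0,-0.125],
  [-0.4,0,0,0.045,0,0,-0.125],
  [-0.4,0,0,0.06,0,0,-0.125],
  [-0.4,0,0,0.075,0,0,-0.125],
  [-0.4,0,0,0.087,0,0,-0.125],
  [-0.4,0,0,0.087,0,0,-0.125],
  [-0.4,0,0,0.087,0,0,-0.125],
])

```text
time_s: 2.12
tcp_pos: [0.4867, -0.2973, 0.0525]
ee_rot: [[0.162, -0.987, -0.001], [-0.987, -0.162, 0.0], [-0.0, 0.001, -1.0]]
wrist_force: [-0.2, 0.5, 1.6]
gripper_width: 0.697
```

Run:
```python
from h import *
b=cam("scene");crop(b,140,130,290,250,5,"s2.png")
s=sense();print(s["tcp_pos"],s["wrist_force"],s["joints"])
```

```text
[ 0.48734539 -0.2974404   0.05321134] [-0.17771763 -0.54553212 -0.46922801] [-1.51327257e+01  2.69416807e+01 -1.92842090e+01  2.75606412e-02
 -4.37210271e+01  2.45074525e+01]
```

View pics/s2.png

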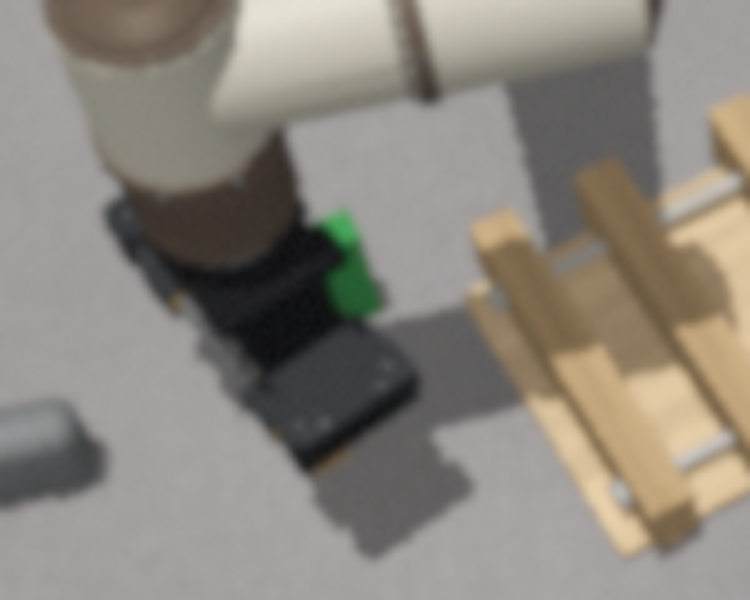

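Call:
jog_arm([
  [0.5,0,0,0,0,0,0],
  [0.5,0,0,0,0,0,0],
  [0.5,0,0,0,0,0,0],
  [0.5,0,0,0,0,0,0],
  [0.5,0,0,0,0,0,0],
  [0.5,0,0,0,0,0,0],
  [0.5,0,0,-0.01,0,0,0],
  [0.5,0,0,-0.03,0,0,0],
  [0.5,0,0,-0.06,0,0,0],
  [0.5,0,0,-0.095,0,0,0],
])

```text
time_s: 3.0
tcp_pos: [0.4854, -0.2961, 0.147]
ee_rot: [[0.165, -0.986, -0.005], [-0.986, -0.165, 0.002], [-0.003, 0.005, -1.0]]
wrist_force: [1.4, 0.7, -1.2]
gripper_width: 0.515
```

Call:
jog_arm([
  [0.5,-0.02,-0.011,0,0,0,0.02],
  [0.5,-0.045,-0.024,0,0,0,0.05],
  [0.5,-0.07,-0.037,0,0,0,0.08],
  [0.5,-0.095,-0.05,0,0,0,0.11],
  [0.5,-0.12,-0.063,0,0,0,0.14],
  [0.5,-0.145,-0.076,0,0,0,0.1594],
  [0.5,-0.16,-0.084,0,0,0,0.1594],
  [0.5,-0.1668,-0.0877,0,0,0,0.1594],
  [0.5,-0.1668,-0.0877,0,0,0,0.1594],
  [0.5,-0.1668,-0.0877,0,0,0,0.1594],
])

```text
time_s: 3.83
tcp_pos: [0.5457, -0.118, 0.1476]
ee_rot: [[0.007, -1.0, -0.001], [-1.0, -0.007, -0.0], [0.0, 0.001, -1.0]]
wrist_force: [-0.6, -0.1, -0.8]
gripper_width: 0.51
```

Run:
```python
from h import *
b=cam("scene");crop(b,180,90,380,250,4,"s3.png")
b=cam("top");crop(b,250,165,410,255,5,"t3.png")
s=sense();print(s["tcp_pos"],s["wrist_force"])
```

```text
[ 0.54550189 -0.1187269   0.14750691] [-0.37921529  0.3486529  -2.40642417]
```

View pics/s3.png

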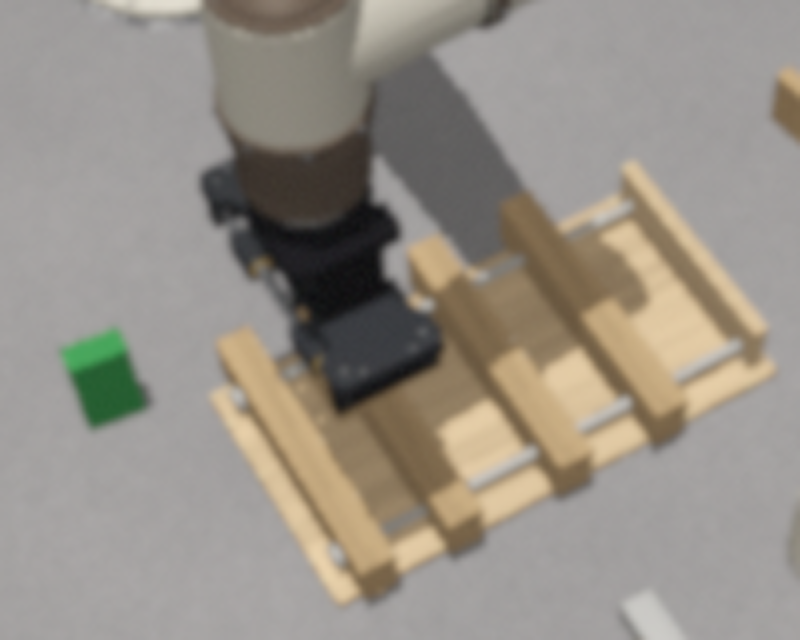

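View pics/t3.png

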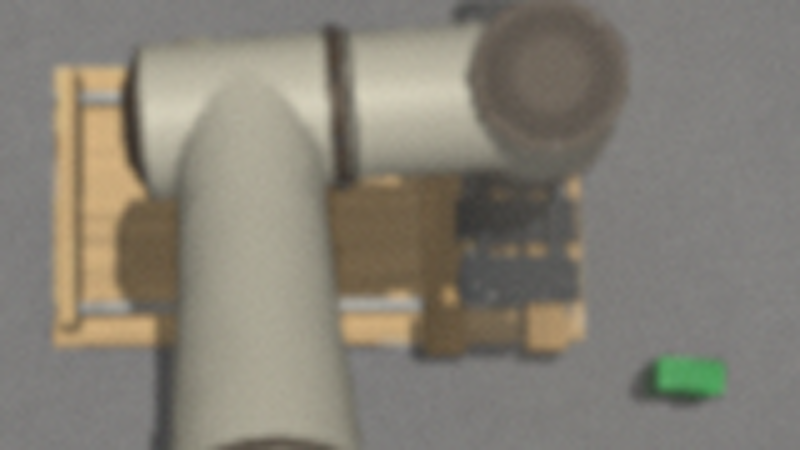

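Call:
jog_arm([
  [0.5,0,0,0.012,0,0,0],
  [0.5,0,0,0.024,0,0,0],
  [0.5,0,0,0.036,0,0,0],
  [0.5,0,0,0.048,0,0,0],
  [0.5,0,0,0.058,0,0,0],
  [0.5,0,0,0.066,0,0,0],
  [0.5,0,0,0.074,0,0,0],
  [0.5,0,0,0.08,0,0,0],
  [0.5,0,0,0.0835,0,0,0],
  [0.5,0,0,0.0835,0,0,0],
])

```text
time_s: 4.77
tcp_pos: [0.5461, -0.1179, 0.0638]
ee_rot: [[0.007, -1.0, -0.0], [-1.0, -0.007, -0.0], [0.0, 0.0, -1.0]]
wrist_force: [0.1, -0.6, -1.0]
gripper_width: 0.511
```

Call:
jog_arm([
  [0.5,0,0,0.001,0,0,0],
  [-0.3,0,0,0.001,0,0,0],
  [-0.3,0,0,0.001,0,0,0],
  [-0.3,0,0,0.001,0,0,0],
  [-0.3,0,0,-0.01,0,0,0],
  [-0.3,0,0,-0.03,0,0,0],
  [-0.3,0,0,-0.05,0,0,0],
  [-0.3,-0.02,0,-0.053,0,0,0],
  [-0.3,-0.05,0,-0.053,0,0,0],
  [-0.3,-0.08,0,-0.053,0,0,0],
])

```text
time_s: 5.6
tcp_pos: [0.5458, -0.0374, 0.118]
ee_rot: [[0.005, -1.0, 0.002], [-1.0, -0.005, 0.001], [-0.0, -0.002, -1.0]]
wrist_force: [-0.1, -0.1, -0.4]
gripper_width: 0.646
```

Run:
```python
from h import *
b=cam("scene");crop(b,180,90,380,250,4,"s4.png")
b=cam("top");crop(b,250,165,410,255,5,"t4.png")
s=sense();print(s["tcp_pos"],s["wrist_force"],s["gripper_width"])
```

```text
[ 0.54598518 -0.03488073  0.11776487] [ 0.00605428 -0.10489909  0.59339596] 0.6475748354203023
```

View pics/s4.png

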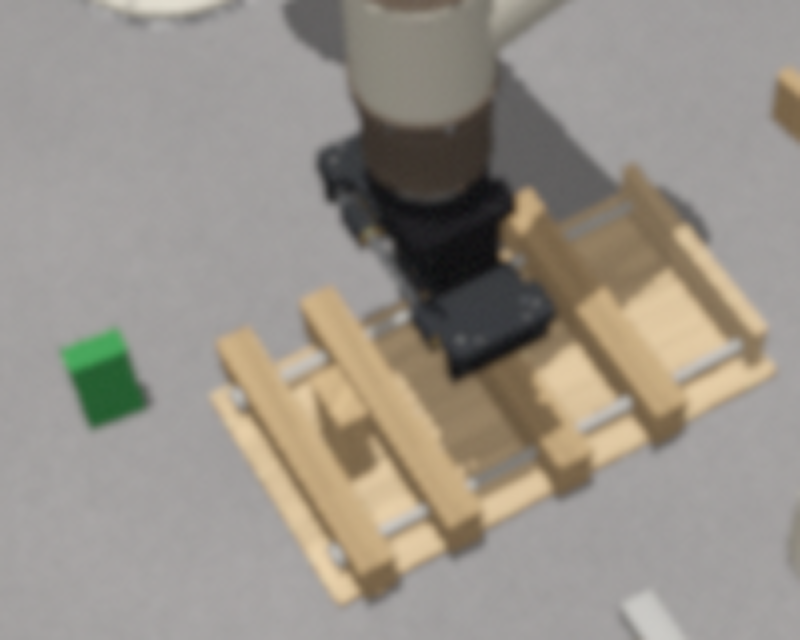

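View pics/t4.png

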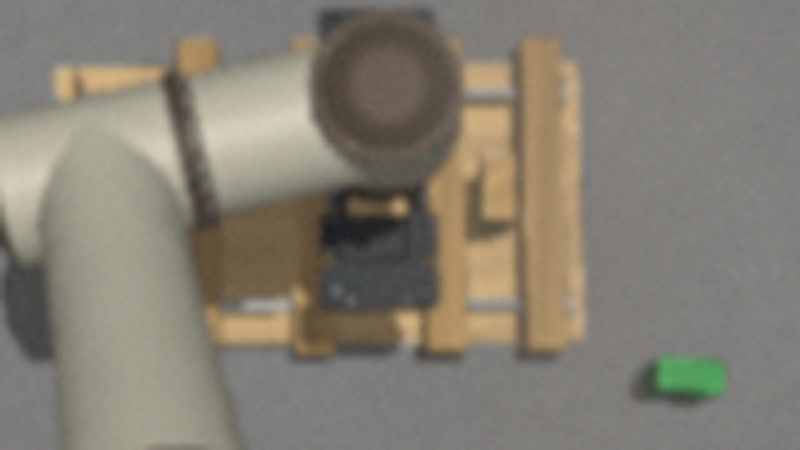

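Call:
jog_arm([
  [1,0,0,0,0,0,0],
  [1,0,0,0.012,0,0,0],
  [1,0,0,0.024,0,0,0],
  [1,0,0,0.036,0,0,0],
  [1,0,0,0.048,0,0,0],
  [1,0,0,0.06,0,0,0],
  [1,0,0,0.07,0,0,0],
  [1,0.003,0,0.0775,0,0,0],
  [1,0.007,0,0.0775,0,0,0],
  [1,0.011,0,0.0775,0,0,0],
])

```text
time_s: 6.53
tcp_pos: [0.5456, -0.0495, 0.0394]
ee_rot: [[0.006, -1.0, -0.001], [-1.0, -0.006, -0.0], [0.0, 0.001, -1.0]]
wrist_force: [-1.1, -0.0, 1.1]
gripper_width: 0.03
```

Call:
jog_arm([
  [1,0.002,0,0,0,0,0],
  [1,0.004,0,0,0,0,0],
  [1,0.006,0,0,0,0,0],
  [1,0.008,0,0,0,0,0],
  [1,0.01,0,0,0,0,0],
  [1,0.012,0,0,0,0,0],
  [1,0.014,0,0,0,0,0],
  [1,0.016,0,0,0,0,0],
  [1,0.018,0,0,0,0,0],
  [1,0.02,0,0,0,0,0],
])

```text
time_s: 7.37
tcp_pos: [0.5461, -0.0674, 0.0401]
ee_rot: [[0.007, -1.0, 0.001], [-1.0, -0.007, 0.002], [-0.002, -0.001, -1.0]]
wrist_force: [-0.6, 6.9, 3.0]
gripper_width: 0.006
```

Call:
jog_arm([
  [1,0.001,0,0,0,0,0],
  [1,0.002,0,0,0,0,0],
  [1,0.003,0,0,0,0,0],
  [1,0.004,0,0,0,0,0],
  [1,0.005,0,0,0,0,0],
  [1,0.006,0,0,0,0,0],
  [1,0.0065,0,0,0,0,0],
  [1,0.007,0,0,0,0,0],
  [1,0.0075,0,0,0,0,0],
  [1,0.008,0,0,0,0,0],
])

```text
time_s: 8.2
tcp_pos: [0.5461, -0.0752, 0.0401]
ee_rot: [[0.007, -1.0, 0.001], [-1.0, -0.007, 0.002], [-0.002, -0.001, -1.0]]
wrist_force: [-1.9, 7.6, 2.9]
gripper_width: 0.007
```

Call:
jog_arm([
  [1,0.0004,0,0,0,0,0],
  [1,0.0008,0,0,0,0,0],
  [1,0.0012,0,0,0,0,0],
  [1,0.0016,0,0,0,0,0],
  [1,0.002,0,0,0,0,0],
  [1,0.0024,0,0,0,0,0],
  [1,0.0028,0,0,0,0,0],
  [1,0.0032,0,0,0,0,0],
  [1,0.0036,0,0,0,0,0],
  [1,0.004,0,0,0,0,0],
])

```text
time_s: 9.03
tcp_pos: [0.5462, -0.0766, 0.0401]
ee_rot: [[0.006, -1.0, 0.002], [-1.0, -0.006, 0.005], [-0.005, -0.002, -1.0]]
wrist_force: [-4.2, 21.1, 4.9]
gripper_width: 0.005
```

Call:
jog_arm([
  [1,-0.004,0,0,0,0,0],
  [1,-0.009,0,0,0,0,0],
  [1,-0.014,0,0,0,0,0],
  [1,-0.018,0,-0.006,0,0,0],
  [1,-0.018,0,-0.026,0,0,0],
  [0,-0.018,0,-0.046,0,0,0],
  [-0.3,-0.018,0,-0.066,0,0,0],
  [-0.3,-0.018,0,-0.078,0,0,0],
  [-0.3,-0.018,0,-0.078,0,0,0],
  [-0.3,-0.018,0,-0.078,0,0,0],
])

```text
time_s: 9.87
tcp_pos: [0.5458, -0.0629, 0.1181]
ee_rot: [[0.006, -1.0, 0.001], [-1.0, -0.006, 0.0], [-0.0, -0.001, -1.0]]
wrist_force: [-0.8, 0.2, -0.4]
gripper_width: 0.301
```

Run:
```python
from h import *
np.set_printoptions(suppress=True,precision=4)
a=cam("scene");crop(a,180,90,380,250,4,"s5.png")
b=cam("top");crop(b,250,165,410,255,5,"t5.png")
s=sense();print(s["tcp_pos"],s["wrist_force"],s["gripper_width"])
for z,p in((.095,(.546,-.1265,.095)),): print(proj(a,p),proj(b,p))
```

```text
[ 0.5448 -0.063   0.1166] [-0.5455  0.468  -0.4698] 0.38867112353181815
[261.3408 189.8602] [351.9426 201.3229]
```

View pics/s5.png

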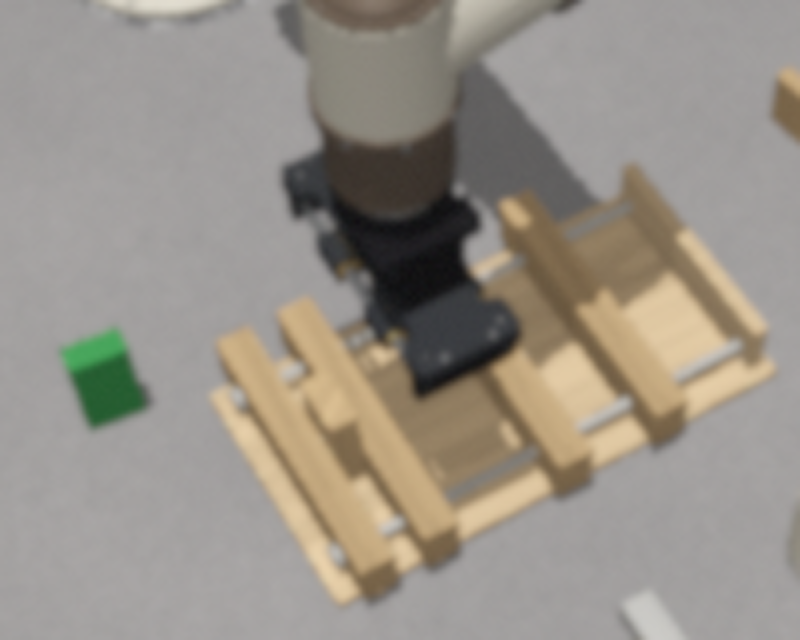

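View pics/t5.png

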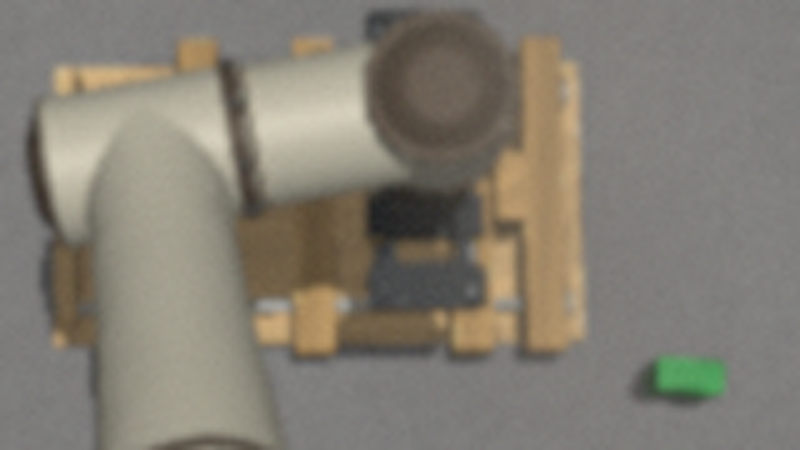

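Call:
jog_arm([
  [-0.3,0.025,0,0,0,0,0],
  [-0.3,0.05,0,0,0,0,0],
  [-0.3,0.0635,0,0,0,0,0],
  [-0.3,0.0635,0,0,0,0,0],
  [-0.3,0.0635,0,0.015,0,0,0],
  [-0.3,0.0635,0,0.03,0,0,0],
  [-0.3,0.0635,0,0.045,0,0,0],
  [-0.3,0.0635,0,0.054,0,0,0],
  [-0.3,0.0635,0,0.054,0,0,0],
  [0.5,0.0635,0,0.054,0,0,0],
])

```text
time_s: 10.8
tcp_pos: [0.5458, -0.1261, 0.0629]
ee_rot: [[0.007, -1.0, -0.002], [-1.0, -0.007, -0.0], [0.0, 0.002, -1.0]]
wrist_force: [0.1, 0.1, 0.3]
gripper_width: 0.623
```

Call:
jog_arm([
  [0.5,0,0,0,0,0,0],
  [0.5,0,0,0,0,0,0],
  [0.5,0,0,0,0,0,0],
  [0.5,0,0,0,0,0,0],
  [0.5,0,0,-0.01,0,0,0],
  [0.5,0,0,-0.02,0,0,0],
  [0.5,0,0,-0.035,0,0,0],
  [0.5,0,0,-0.05,0,0,0],
  [0.5,0,0,-0.065,0,0,0],
  [0.5,0,0,-0.075,0,0,0],
])

```text
time_s: 11.63
tcp_pos: [0.5466, -0.1265, 0.1413]
ee_rot: [[0.007, -1.0, 0.003], [-1.0, -0.007, -0.0], [0.0, -0.003, -1.0]]
wrist_force: [-0.0, -0.4, -0.1]
gripper_width: 0.517
```

Run:
```python
from h import *
np.set_printoptions(suppress=True,precision=4)
a=cam("scene");crop(a,180,90,380,250,4,"s6.png")
s=sense();print(s["tcp_pos"],s["wrist_force"],s["gripper_width"])
```

```text
[ 0.5478 -0.1266  0.143 ] [0.3248 0.3908 1.108 ] 0.5122221061080706
```

View pics/s6.png

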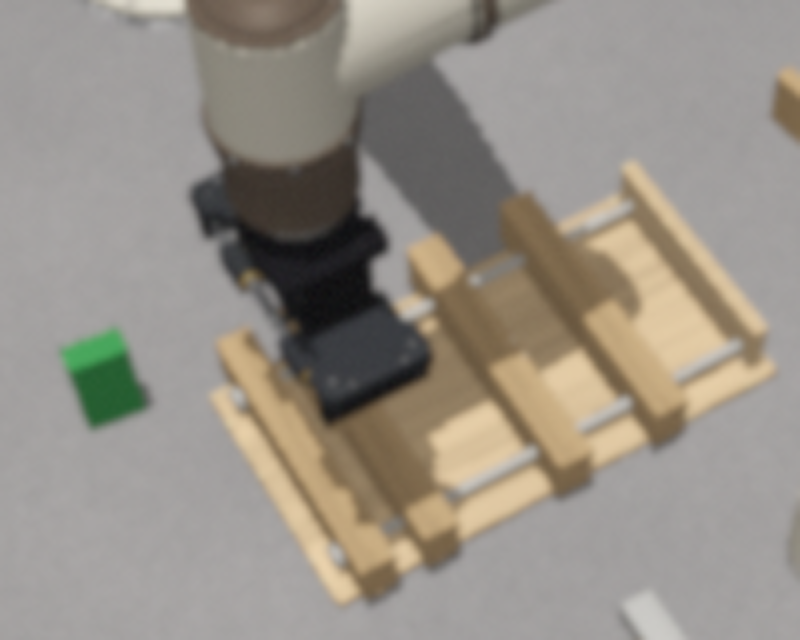

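Call:
jog_arm([
  [0.5,-0.02,0,0,0,0,0],
  [0.5,-0.04,0,0,0,0,0],
  [0.5,-0.0565,0,0,0,0,0],
  [0.5,-0.0565,0,0,0,0,0],
  [0.5,-0.0565,0,0.015,0,0,0],
  [0.5,-0.0565,0,0.03,0,0,0],
  [0.5,-0.0565,0,0.045,0,0,0],
  [0.5,-0.0565,0,0.06,0,0,0],
  [0.5,-0.0565,0,0.07,0,0,0],
  [0.5,-0.0565,0,0.0745,0,0,0],
])

```text
time_s: 12.52
tcp_pos: [0.5445, -0.0706, 0.0642]
ee_rot: [[0.007, -1.0, -0.004], [-1.0, -0.007, -0.002], [0.001, 0.004, -1.0]]
wrist_force: [-10.2, 4.4, 30.1]
gripper_width: 0.515
```

Call:
jog_arm([
  [0.5,0,0,-0.001,0,0,0],
  [-0.3,0,0,-0.001,0,0,0],
  [-0.3,0,0,-0.001,0,0,0],
  [-0.3,0,0,-0.001,0,0,0],
  [-0.3,0,0,-0.01,0,0,0],
  [-0.3,0,0,-0.03,0,0,0],
  [-0.3,0,0,-0.05,0,0,0],
  [-0.3,-0.02,0,-0.0535,0,0,0],
  [-0.3,-0.055,0,-0.0535,0,0,0],
  [0.3,-0.09,0,-0.0535,0,0,0],
])

```text
time_s: 13.35
tcp_pos: [0.5457, 0.0206, 0.1192]
ee_rot: [[0.004, -1.0, 0.003], [-1.0, -0.004, 0.001], [-0.001, -0.003, -1.0]]
wrist_force: [0.5, 0.2, -0.1]
gripper_width: 0.623
```

Run:
```python
from h import *
np.set_printoptions(suppress=True,precision=4)
a=cam("scene");crop(a,180,90,380,250,4,"s7.png")
b=cam("top");crop(b,250,165,410,255,5,"t7.png")
s=sense();print(s["tcp_pos"],s["wrist_force"],s["gripper_width"])
for p in((.546,-.0700,.095),(.546,-.07,.01)): print((proj(a,p)-[180,90])*4,(proj(b,p)-[250,165])*5)
```

```text
[0.546  0.0237 0.1189] [0.126  0.6756 0.1815] 0.5583819180599037
[396.8109 364.269 ] [426.66   181.7263]
[402.5539 426.1689] [422.3817 199.1027]
```

View pics/s7.png

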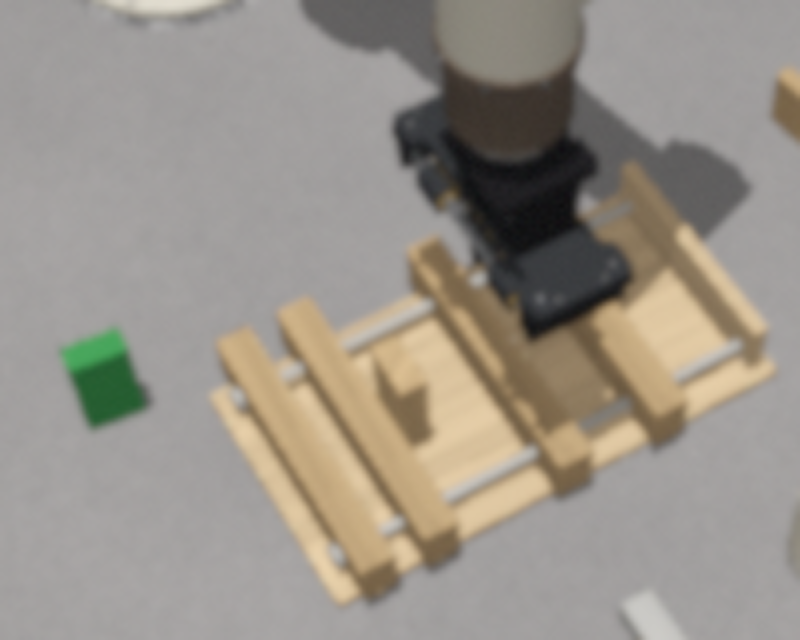

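View pics/t7.png

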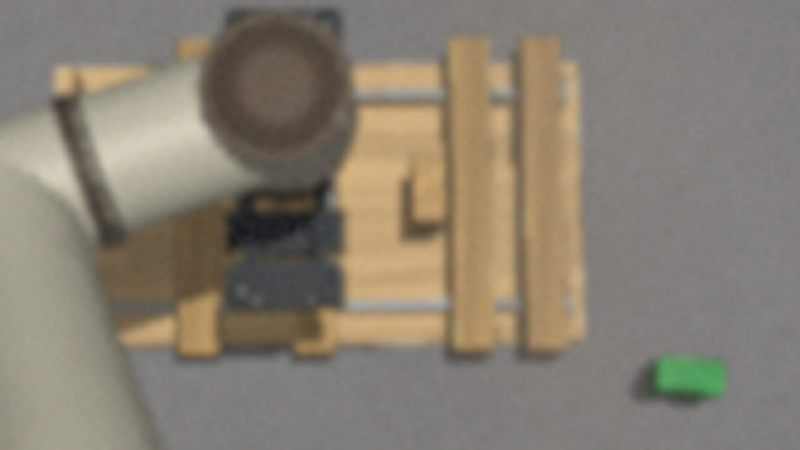

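Call:
jog_arm([
  [1,-0.02,0,0,0,0,0],
  [1,-0.027,0,0,0,0,0],
  [1,-0.027,0,0.01,0,0,0],
  [1,-0.027,0,0.024,0,0,0],
  [1,-0.027,0,0.038,0,0,0],
  [1,-0.027,0,0.052,0,0,0],
  [1,-0.027,0,0.065,0,0,0],
  [1,-0.025,0,0.078,0,0,0],
  [1,-0.021,0,0.078,0,0,0],
  [1,-0.017,0,0.078,0,0,0],
])

```text
time_s: 14.28
tcp_pos: [0.5444, 0.0359, 0.0387]
ee_rot: [[0.006, -1.0, -0.002], [-1.0, -0.006, -0.001], [0.001, 0.002, -1.0]]
wrist_force: [0.3, -0.3, -0.1]
gripper_width: 0.005
```

Call:
jog_arm([
  [1,0.004,0,0,0,0,0],
  [1,0.008,0,0,0,0,0],
  [1,0.012,0,0,0,0,0],
  [1,0.016,0,0,0,0,0],
  [1,0.02,0,0,0,0,0],
  [1,0.024,0,0,0,0,0],
  [1,0.028,0,0,0,0,0],
  [1,0.032,0,0,0,0,0],
  [1,0.036,0,0,0,0,0],
  [1,0.04,0,0,0,0,0],
])

```text
time_s: 15.12
tcp_pos: [0.5455, -0.0017, 0.0398]
ee_rot: [[0.006, -1.0, 0.002], [-1.0, -0.006, 0.003], [-0.003, -0.002, -1.0]]
wrist_force: [-0.8, 6.8, -4.2]
gripper_width: 0.003
```

Call:
jog_arm([
  [1,0.002,0,0,0,0,0],
  [1,0.004,0,0,0,0,0],
  [1,0.006,0,0,0,0,0],
  [1,0.008,0,0,0,0,0],
  [1,0.01,0,0,0,0,0],
  [1,0.012,0,0,0,0,0],
  [1,0.014,0,0,0,0,0],
  [1,0.016,0,0,0,0,0],
  [1,0.018,0,0,0,0,0],
  [1,0.0185,0,0,0,0,0],
])

```text
time_s: 15.95
tcp_pos: [0.5457, -0.0203, 0.0397]
ee_rot: [[0.006, -1.0, 0.002], [-1.0, -0.006, 0.002], [-0.002, -0.002, -1.0]]
wrist_force: [-0.9, 8.2, -4.5]
gripper_width: 0.006
```

Call:
jog_arm([
  [1,0.0005,0,0,0,0,0],
  [1,0.001,0,0,0,0,0],
  [1,0.0015,0,0,0,0,0],
  [1,0.002,0,0,0,0,0],
  [1,0.0025,0,0,0,0,0],
  [1,0.003,0,0,0,0,0],
  [1,0.0035,0,0,0,0,0],
  [1,0.004,0,0,0,0,0],
  [1,0.0045,0,0,0,0,0],
  [1,0.005,0,0,0,0,0],
])

```text
time_s: 16.78
tcp_pos: [0.5457, -0.025, 0.0398]
ee_rot: [[0.006, -1.0, 0.002], [-1.0, -0.006, 0.003], [-0.003, -0.002, -1.0]]
wrist_force: [0.1, 7.3, -3.7]
gripper_width: 0.004
```

Run:
```python
from h import *
np.set_printoptions(suppress=True,precision=4)
s=sense();print(s["tcp_pos"],s["wrist_force"],s["gripper_width"])
a=cam("scene");crop(a,180,90,380,250,4,"s8.png")
s=sense();print(s["tcp_pos"],s["wrist_force"],s["gripper_width"])
```

```text
[ 0.5457 -0.025   0.0398] [ 0.1144  7.3243 -3.7068] 0.004349357836728219
[ 0.5457 -0.0251  0.0397] [-0.4277  6.7676 -4.5935] 0.0063051623650619785
```

View pics/s8.png

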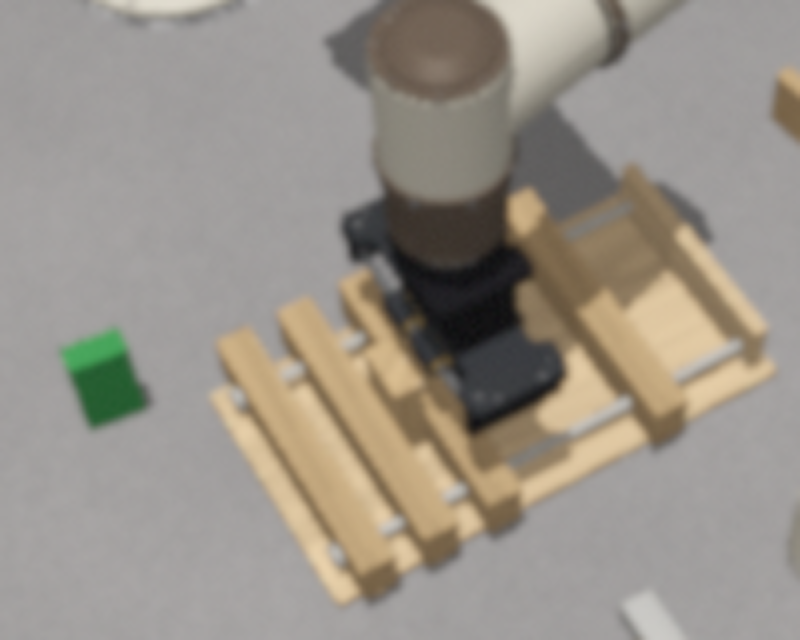

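Call:
jog_arm([
  [1,0.0002,0,0,0,0,0],
  [1,0.0004,0,0,0,0,0],
  [1,0.0006,0,0,0,0,0],
  [1,0.0008,0,0,0,0,0],
  [1,0.001,0,0,0,0,0],
  [1,0.0012,0,0,0,0,0],
  [1,0.0014,0,0,0,0,0],
  [1,0.0016,0,0,0,0,0],
  [1,0.0018,0,0,0,0,0],
  [1,0.0018,0,0,0,0,0],
])

```text
time_s: 17.67
tcp_pos: [0.5457, -0.0264, 0.0398]
ee_rot: [[0.006, -1.0, 0.002], [-1.0, -0.006, 0.003], [-0.003, -0.002, -1.0]]
wrist_force: [-0.8, 9.3, -3.5]
gripper_width: 0.002
```

Call:
jog_arm([
  [1,0.0001,0,0,0,0,0],
  [1,0.0002,0,0,0,0,0],
  [1,0.0003,0,0,0,0,0],
  [1,0.0004,0,0,0,0,0],
  [1,0.0005,0,0,0,0,0],
  [1,0.0006,0,0,0,0,0],
  [1,0.0006,0,0,0,0,0],
  [1,0.0006,0,0,0,0,0],
  [1,0.0006,0,0,0,0,0],
  [1,0.0006,0,0,0,0,0],
])

```text
time_s: 18.5
tcp_pos: [0.5457, -0.0264, 0.0398]
ee_rot: [[0.006, -1.0, 0.002], [-1.0, -0.006, 0.004], [-0.004, -0.002, -1.0]]
wrist_force: [-0.2, 11.7, -3.3]
gripper_width: 0.003
```

Run:
```python
from h import *
np.set_printoptions(suppress=True,precision=4)
s=sense();print(s["tcp_pos"],s["wrist_force"],s["gripper_width"])
for i in range(3):
    a=cam("scene");s=sense();print(s["tcp_pos"],s["wrist_force"])
```

```text
[ 0.5457 -0.0264  0.0398] [-0.1828 11.67   -3.3316] 0.003215665430888079
[ 0.5457 -0.0264  0.0398] [-1.4943 10.944  -3.5763]
[ 0.5457 -0.0264  0.0397] [-1.8513 11.263  -3.7553]
[ 0.5457 -0.0264  0.0398] [-1.2899 12.6624 -3.6825]
```

Call:
jog_arm([
  [1,-0.004,0,0,0,0,0],
  [1,-0.009,0,0,0,0,0],
  [1,-0.014,0,0,0,0,0],
  [1,-0.018,0,-0.006,0,0,0],
  [1,-0.018,0,-0.026,0,0,0],
  [0,-0.018,0,-0.046,0,0,0],
  [-0.3,-0.018,0,-0.066,0,0,0],
  [-0.3,-0.018,0,-0.078,0,0,0],
  [-0.3,0.005,0,-0.078,0,0,0],
  [-0.3,0.025,0,-0.078,0,0,0],
])

```text
time_s: 19.48
tcp_pos: [0.5466, -0.0537, 0.1197]
ee_rot: [[0.009, -1.0, 0.004], [-1.0, -0.009, 0.0], [-0.0, -0.004, -1.0]]
wrist_force: [0.7, -0.1, -0.1]
gripper_width: 0.295
```

Run:
```python
from h import *
np.set_printoptions(suppress=True,precision=4)
a=cam("scene");crop(a,180,90,380,250,4,"s9.png")
s=sense();print(s["tcp_pos"],s["wrist_force"],s["gripper_width"])
for p in((.546,-.0765,.095),): print((proj(a,p)-[180,90])*4)
```

```text
[ 0.5457 -0.0565  0.119 ] [ 0.2071 -1.548   0.1008] 0.3473841063709942
[388.6713 368.2759]
```

View pics/s9.png

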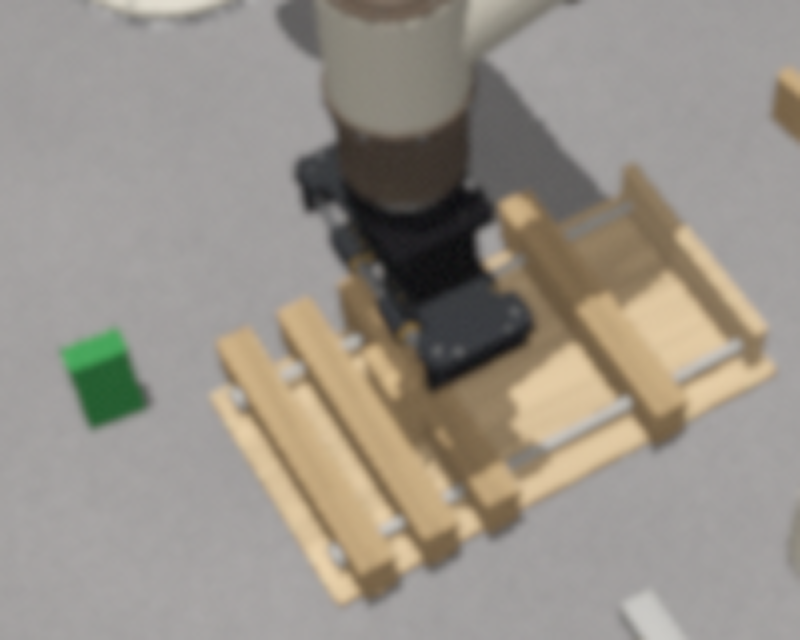

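Call:
jog_arm([
  [-0.3,0.015,0,0,0,0,0],
  [-0.3,0.0226,0,0,0,0,0],
  [-0.3,0.0226,0,0,0,0,0],
  [-0.3,0.0226,0,0,0,0,0],
  [-0.3,0.0226,0,0.015,0,0,0],
  [-0.3,0.0226,0,0.03,0,0,0],
  [-0.3,0.0226,0,0.045,0,0,0],
  [-0.3,0.0226,0,0.054,0,0,0],
  [-0.3,0.0226,0,0.054,0,0,0],
  [0.5,0.0226,0,0.054,0,0,0],
])

```text
time_s: 20.37
tcp_pos: [0.5459, -0.076, 0.0634]
ee_rot: [[0.007, -1.0, -0.001], [-1.0, -0.007, -0.0], [0.0, 0.001, -1.0]]
wrist_force: [-0.1, 0.1, 0.7]
gripper_width: 0.626
```

Call:
jog_arm([
  [0.5,0,0,0,0,0,0],
  [0.5,0,0,0,0,0,0],
  [0.5,0,0,0,0,0,0],
  [0.5,0,0,0,0,0,0],
  [0.5,0,0,-0.01,0,0,0],
  [0.5,0,0,-0.02,0,0,0],
  [0.5,0,0,-0.035,0,0,0],
  [0.5,0,0,-0.05,0,0,0],
  [0.5,0,0,-0.065,0,0,0],
  [0.5,0,0,-0.075,0,0,0],
])

```text
time_s: 21.2
tcp_pos: [0.5466, -0.0765, 0.1413]
ee_rot: [[0.007, -1.0, 0.003], [-1.0, -0.007, -0.0], [0.0, -0.003, -1.0]]
wrist_force: [-0.3, -1.1, -0.5]
gripper_width: 0.515
```

Call:
jog_arm([
  [0.5,-0.02,0,0,0,0,0],
  [0.5,-0.04,0,0,0,0,0],
  [0.5,-0.0565,0,0.005,0,0,0],
  [0.5,-0.0565,0,0.015,0,0,0],
  [0.5,-0.0565,0,0.03,0,0,0],
  [0.5,-0.0565,0,0.045,0,0,0],
  [0.5,-0.0565,0,0.06,0,0,0],
  [0.5,-0.0565,0,0.068,0,0,0],
  [0.5,-0.0565,0,0.072,0,0,0],
  [0.5,-0.0565,0,0.0735,0,0,0],
])

```text
time_s: 22.03
tcp_pos: [0.5452, -0.0203, 0.0646]
ee_rot: [[0.006, -1.0, -0.001], [-1.0, -0.006, -0.0], [0.0, 0.001, -1.0]]
wrist_force: [-0.6, -0.2, 1.3]
gripper_width: 0.512
```

Call:
jog_arm([
  [0.5,0,0,0.0005,0,0,0],
  [-0.3,0,0,0.0005,0,0,0],
  [-0.3,0,0,0.0005,0,0,0],
  [-0.3,0,0,0.0005,0,0,0],
  [-0.3,0,0,-0.01,0,0,0],
  [-0.3,0,0,-0.03,0,0,0],
  [-0.3,0,0,-0.05,0,0,0],
  [-0.3,-0.02,0,-0.0525,0,0,0],
  [-0.3,-0.06,0,-0.0525,0,0,0],
  [0.3,-0.1,0,-0.0525,0,0,0],
])

```text
time_s: 22.87
tcp_pos: [0.5454, 0.0806, 0.1196]
ee_rot: [[0.004, -1.0, 0.003], [-1.0, -0.004, 0.001], [-0.001, -0.003, -1.0]]
wrist_force: [0.8, 0.2, 0.0]
gripper_width: 0.623
```

Run:
```python
from h import *
np.set_printoptions(suppress=True,precision=4)
a=cam("scene");crop(a,180,90,380,250,4,"s10.png")
s=sense();print(s["tcp_pos"],s["wrist_force"],s["gripper_width"])
for p in((.546,-.02,.095),): print((proj(a,p)-[180,90])*4)
```

```text
[0.5464 0.087  0.1196] [0.4246 2.4058 0.0232] 0.59746939480041
[458.7417 333.7822]
```

View pics/s10.png

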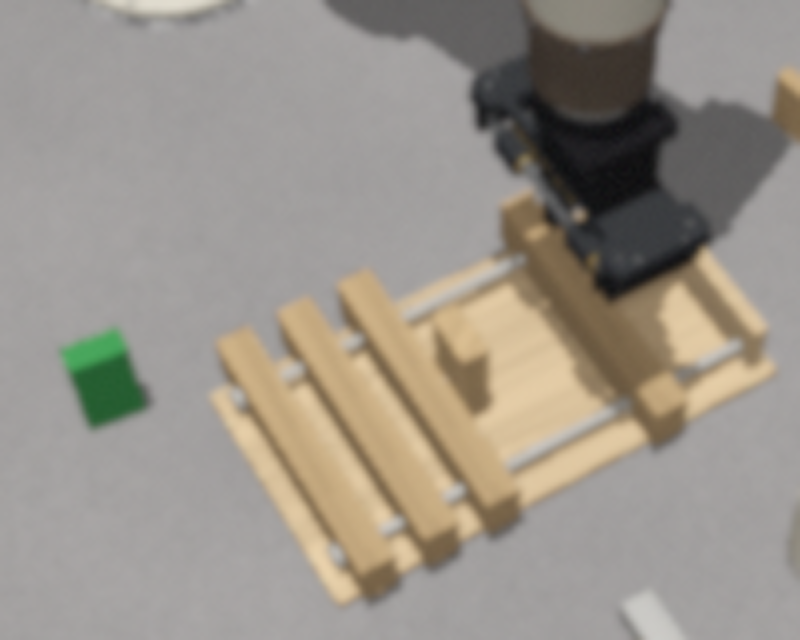

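Call:
jog_arm([
  [1,-0.025,0,0,0,0,0],
  [1,-0.045,0,0,0,0,0],
  [1,-0.057,0,0,0,0,0],
  [1,-0.057,0,0.008,0,0,0],
  [1,-0.057,0,0.023,0,0,0],
  [1,-0.057,0,0.038,0,0,0],
  [1,-0.057,0,0.053,0,0,0],
  [1,-0.057,0,0.067,0,0,0],
  [1,-0.053,0,0.078,0,0,0],
  [1,-0.047,0,0.078,0,0,0],
])

```text
time_s: 23.75
tcp_pos: [0.5428, 0.1256, 0.0372]
ee_rot: [[0.006, -1.0, -0.005], [-1.0, -0.006, -0.002], [0.002, 0.005, -1.0]]
wrist_force: [-1.2, 0.0, 0.2]
gripper_width: 0.009
```

Call:
jog_arm([
  [1,0.004,0,0,0,0,0],
  [1,0.008,0,0,0,0,0],
  [1,0.012,0,0,0,0,0],
  [1,0.016,0,0,0,0,0],
  [1,0.02,0,0,0,0,0],
  [1,0.024,0,0,0,0,0],
  [1,0.028,0,0,0,0,0],
  [1,0.032,0,0,0,0,0],
  [1,0.036,0,0,0,0,0],
  [1,0.04,0,0,0,0,0],
])

```text
time_s: 24.58
tcp_pos: [0.5454, 0.0889, 0.0406]
ee_rot: [[0.007, -1.0, 0.003], [-1.0, -0.007, 0.003], [-0.003, -0.003, -1.0]]
wrist_force: [-1.8, 7.5, -0.2]
gripper_width: 0.002
```

Call:
jog_arm([
  [1,0.004,0,0,0,0,0],
  [1,0.008,0,0,0,0,0],
  [1,0.012,0,0,0,0,0],
  [1,0.016,0,0,0,0,0],
  [1,0.02,0,0,0,0,0],
  [1,0.024,0,0,0,0,0],
  [1,0.028,0,0,0,0,0],
  [1,0.032,0,0,0,0,0],
  [1,0.036,0,0,0,0,0],
  [1,0.04,0,0,0,0,0],
])

```text
time_s: 25.42
tcp_pos: [0.5458, 0.0487, 0.0406]
ee_rot: [[0.007, -1.0, 0.003], [-1.0, -0.007, 0.003], [-0.003, -0.003, -1.0]]
wrist_force: [-1.7, 8.0, 1.2]
gripper_width: 0.008
```

Call:
jog_arm([
  [1,0.002,0,0,0,0,0],
  [1,0.004,0,0,0,0,0],
  [1,0.006,0,0,0,0,0],
  [1,0.008,0,0,0,0,0],
  [1,0.01,0,0,0,0,0],
  [1,0.012,0,0,0,0,0],
  [1,0.014,0,0,0,0,0],
  [1,0.016,0,0,0,0,0],
  [1,0.018,0,0,0,0,0],
  [1,0.019,0,0,0,0,0],
])

```text
time_s: 26.25
tcp_pos: [0.5459, 0.0296, 0.0406]
ee_rot: [[0.007, -1.0, 0.003], [-1.0, -0.007, 0.003], [-0.003, -0.003, -1.0]]
wrist_force: [-2.2, 8.1, 1.3]
gripper_width: 0.006
```

Call:
jog_arm([
  [1,0.0005,0,0,0,0,0],
  [1,0.001,0,0,0,0,0],
  [1,0.0015,0,0,0,0,0],
  [1,0.002,0,0,0,0,0],
  [1,0.0025,0,0,0,0,0],
  [1,0.003,0,0,0,0,0],
  [1,0.0033,0,0,0,0,0],
  [1,0.0036,0,0,0,0,0],
  [1,0.0038,0,0,0,0,0],
  [1,0.004,0,0,0,0,0],
])

```text
time_s: 27.08
tcp_pos: [0.5459, 0.0259, 0.0406]
ee_rot: [[0.007, -1.0, 0.003], [-1.0, -0.007, 0.003], [-0.003, -0.003, -1.0]]
wrist_force: [-0.6, 7.4, 0.8]
gripper_width: 0.002
```

cmd y is 0.024, measured 0.0259. The nip should come near 0.0236 measured.

Call:
jog_arm([
  [1,0.0002,0,0,0,0,0],
  [1,0.0004,0,0,0,0,0],
  [1,0.0006,0,0,0,0,0],
  [1,0.0008,0,0,0,0,0],
  [1,0.001,0,0,0,0,0],
  [1,0.0012,0,0,0,0,0],
  [1,0.0014,0,0,0,0,0],
  [1,0.0016,0,0,0,0,0],
  [1,0.0018,0,0,0,0,0],
  [1,0.002,0,0,0,0,0],
])

```text
time_s: 27.92
tcp_pos: [0.5459, 0.0239, 0.0406]
ee_rot: [[0.007, -1.0, 0.003], [-1.0, -0.007, 0.003], [-0.003, -0.003, -1.0]]
wrist_force: [-1.5, 7.2, 1.2]
gripper_width: 0.005
```

Call:
jog_arm([
  [1,0.0001,0,0,0,0,0],
  [1,0.0002,0,0,0,0,0],
  [1,0.0003,0,0,0,0,0],
  [1,0.0004,0,0,0,0,0],
  [1,0.0005,0,0,0,0,0],
  [1,0.0006,0,0,0,0,0],
  [1,0.0006,0,0,0,0,0],
  [1,0.0006,0,0,0,0,0],
  [1,0.0006,0,0,0,0,0],
  [1,0.0006,0,0,0,0,0],
])

```text
time_s: 28.75
tcp_pos: [0.5459, 0.0236, 0.0406]
ee_rot: [[0.007, -1.0, 0.003], [-1.0, -0.007, 0.003], [-0.003, -0.003, -1.0]]
wrist_force: [-2.3, 9.7, 1.7]
gripper_width: 0.004
```

Run:
```python
from h import *
np.set_printoptions(suppress=True,precision=4)
for i in range(3):
    a=cam("scene");s=sense();print(s["tcp_pos"],s["wrist_force"])
```

```text
[0.5459 0.0236 0.0406] [-1.6985  8.5495  1.4674]
[0.5459 0.0236 0.0406] [-2.1486  9.3163  1.1371]
[0.5459 0.0236 0.0406] [-1.6272  9.2737  0.74  ]
```

Call:
jog_arm([
  [1,0.0001,0,0,0,0,0],
  [1,0.0002,0,0,0,0,0],
  [1,0.0003,0,0,0,0,0],
  [1,0.0004,0,0,0,0,0],
  [1,0.0005,0,0,0,0,0],
  [1,0.0005,0,0,0,0,0],
  [1,0.0005,0,0,0,0,0],
  [1,0.0005,0,0,0,0,0],
  [1,0.0005,0,0,0,0,0],
  [1,0.0005,0,0,0,0,0],
])

```text
time_s: 29.73
tcp_pos: [0.546, 0.0236, 0.0406]
ee_rot: [[0.007, -1.0, 0.003], [-1.0, -0.007, 0.004], [-0.004, -0.003, -1.0]]
wrist_force: [-2.2, 10.3, 1.4]
gripper_width: 0.005
```

Run:
```python
from h import *
np.set_printoptions(suppress=True,precision=4)
for i in range(2):
    a=cam("scene");s=sense();print(s["tcp_pos"],s["wrist_force"])
crop(a,180,90,380,250,4,"s11.png")
```

```text
[0.5459 0.0236 0.0406] [-3.0389 10.9038  2.1275]
[0.5459 0.0236 0.0406] [-2.72   11.2657  1.9638]
```

View pics/s11.png

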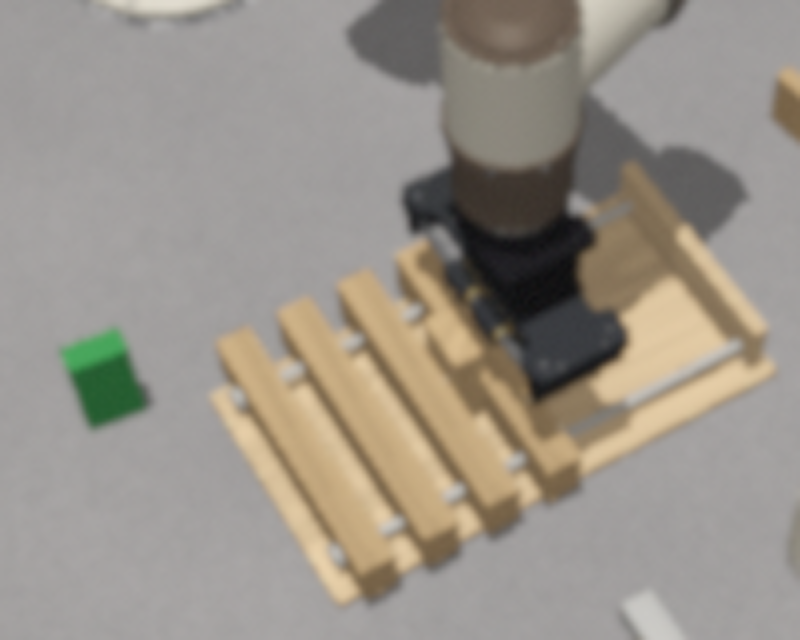

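Call:
jog_arm([
  [1,-0.004,0,0,0,0,0],
  [1,-0.009,0,0,0,0,0],
  [1,-0.014,0,0,0,0,0],
  [1,-0.018,0,-0.006,0,0,0],
  [1,-0.018,0,-0.026,0,0,0],
  [0,-0.018,0,-0.046,0,0,0],
  [-0.3,-0.018,0,-0.066,0,0,0],
  [-0.3,-0.018,0,-0.078,0,0,0],
  [-0.3,0.005,0,-0.078,0,0,0],
  [-0.3,0.024,0,-0.078,0,0,0],
])

```text
time_s: 30.67
tcp_pos: [0.5461, -0.0028, 0.1194]
ee_rot: [[0.008, -1.0, 0.003], [-1.0, -0.008, 0.001], [-0.001, -0.003, -1.0]]
wrist_force: [0.5, 0.5, -0.4]
gripper_width: 0.298
```

Call:
jog_arm([
  [-0.3,0.015,0,0,0,0,0],
  [-0.3,0.0234,0,0,0,0,0],
  [-0.3,0.0234,0,0,0,0,0],
  [-0.3,0.0234,0,0,0,0,0],
  [-0.3,0.0234,0,0.015,0,0,0],
  [-0.3,0.0234,0,0.03,0,0,0],
  [-0.3,0.0234,0,0.045,0,0,0],
  [-0.3,0.0234,0,0.054,0,0,0],
  [-0.3,0.0234,0,0.054,0,0,0],
  [0.5,0.0234,0,0.054,0,0,0],
])

```text
time_s: 31.5
tcp_pos: [0.5456, -0.0258, 0.0634]
ee_rot: [[0.008, -1.0, -0.001], [-1.0, -0.008, -0.0], [0.0, 0.001, -1.0]]
wrist_force: [-0.0, 0.1, 1.2]
gripper_width: 0.621
```

Call:
jog_arm([
  [0.5,0,0,0,0,0,0],
  [0.5,0,0,0,0,0,0],
  [0.5,0,0,0,0,0,0],
  [0.5,0,0,0,0,0,0],
  [0.5,0,0,-0.01,0,0,0],
  [0.5,0,0,-0.02,0,0,0],
  [0.5,0,0,-0.035,0,0,0],
  [0.5,0,0,-0.05,0,0,0],
  [0.5,0,0,-0.065,0,0,0],
  [0.5,0,0,-0.08,0,0,0],
])

```text
time_s: 32.33
tcp_pos: [0.5456, -0.0266, 0.1456]
ee_rot: [[0.007, -1.0, 0.001], [-1.0, -0.007, -0.0], [0.0, -0.001, -1.0]]
wrist_force: [0.2, 0.2, -2.1]
gripper_width: 0.513
```

Run:
```python
from h import *
np.set_printoptions(suppress=True,precision=4)
a=cam("scene");crop(a,140,90,380,270,3.3,"s12.png")
s=sense();print(s["tcp_pos"],s["wrist_force"],s["gripper_width"])
```

```text
[ 0.5477 -0.0266  0.1489] [1.1275 0.3645 2.0345] 0.5108891388165478
```

View pics/s12.png

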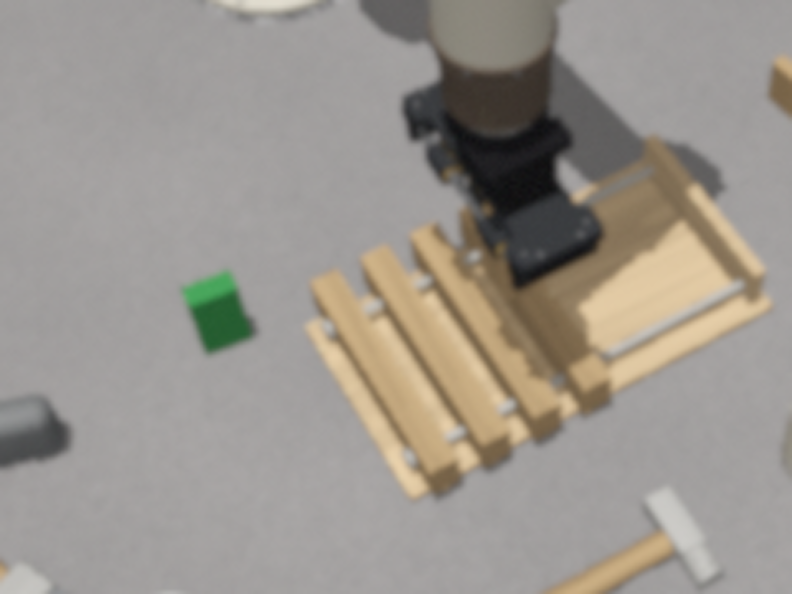

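Call:
jog_arm([
  [0.5,0.02,0.003,0,0,0,0],
  [0.5,0.05,0.006,0,0,0,0],
  [0.5,0.08,0.009,0,0,0,0],
  [0.5,0.11,0.012,0,0,0,0],
  [0.5,0.14,0.015,0,0,0,0],
  [0.5,0.17,0.018,0,0,0,0],
  [0.5,0.2,0.021,0,0,0,0],
  [0.5,0.225,0.024,0,0,0,0],
  [0.5,0.2435,0.026,0,0,0,0],
  [0.5,0.2435,0.026,0,0,0,0],
])

```text
time_s: 33.22
tcp_pos: [0.5203, -0.2732, 0.1439]
ee_rot: [[0.003, -1.0, 0.0], [-1.0, -0.003, -0.001], [0.001, -0.0, -1.0]]
wrist_force: [0.0, 1.0, -0.7]
gripper_width: 0.51
```

Call:
jog_arm([
  [0.5,0,0,0.015,0,0,0],
  [0.5,0,0,0.03,0,0,0],
  [0.5,0,0,0.045,0,0,0],
  [0.5,0,0,0.06,0,0,0],
  [0.5,0,0,0.073,0,0,0],
  [0.5,0,0,0.08,0,0,0],
  [0.5,0,0,0.084,0,0,0],
  [0.5,0,0,0.087,0,0,0],
  [0.5,0,0,0.0885,0,0,0],
  [0.5,0,0,0.0885,0,0,0],
])

```text
time_s: 34.05
tcp_pos: [0.5214, -0.27, 0.0554]
ee_rot: [[0.007, -1.0, 0.001], [-1.0, -0.007, -0.0], [0.0, -0.001, -1.0]]
wrist_force: [-0.1, 0.2, -1.1]
gripper_width: 0.513
```

Call:
jog_arm([
  [0.5,0,0,0.0005,0,0,0],
  [0.5,0,0,0.001,0,0,0],
  [0.5,0,0,0.0013,0,0,0],
  [-0.3,0,0,0.0013,0,0,0],
  [-0.3,0,0,0.0013,0,0,0],
  [-0.3,0,0,0.0013,0,0,0],
  [-0.3,0,0,-0.01,0,0,0],
  [-0.3,0,0,-0.03,0,0,0],
  [-0.3,0,0,-0.06,0,0,0],
  [-0.3,0,0,-0.09,0,0,0],
])

```text
time_s: 34.88
tcp_pos: [0.5205, -0.2699, 0.1462]
ee_rot: [[0.007, -1.0, -0.002], [-1.0, -0.007, 0.0], [-0.0, 0.002, -1.0]]
wrist_force: [0.6, -0.9, -0.3]
gripper_width: 0.646
```

Call:
jog_arm([
  [-0.3,0.02,0.02,-0.01,0,0,0],
  [-0.3,0.05,0.05,-0.02,0,0,0],
  [-0.3,0.08,0.08,-0.03,0,0,0],
  [-0.3,0.11,0.1,-0.04,0,0,0],
  [-0.3,0.14,0.12,-0.05,0,0,0],
  [-0.3,0.17,0.14,-0.05,0,0,0],
  [-0.3,0.2,0.15,-0.05,0,0,0],
  [-0.3,0.22,0.15,-0.05,0,0,0],
  [-0.3,0.22,0.15,-0.05,0,0,0],
  [-0.3,0.22,0.15,-0.05,0,0,0],
])

```text
time_s: 35.72
tcp_pos: [0.3719, -0.4917, 0.1953]
ee_rot: [[0.005, -1.0, 0.0], [-1.0, -0.005, 0.0], [-0.0, -0.0, -1.0]]
wrist_force: [0.3, 1.2, -1.0]
gripper_width: 0.651
```

Run:
```python
from h import *
np.set_printoptions(suppress=True,precision=4,linewidth=180)
a=cam("scene");crop(a,140,90,420,270,2.8,"s13.png")
b=cam("top");crop(b,205,115,445,255,3.3,"t13.png")
s=sense();print(s["tcp_pos"],s["wrist_force"],s["gripper_width"])
A=b["frame"][:,:,0].astype(float)
for r0,r1 in((187,198),(211,222)): print(A[r0:r1,308:372].mean(0).astype(int))
for i,y in enumerate((-.1515,-.1015,-.0515,-.0015)):
    print(i,[ (proj(b,(.546,y+d,.058))[0]).round(2) for d in(.014,-.014)],(proj(a,(.546,y,.058))-[140,90])*2.8)
```

```text
[ 0.3725 -0.4904  0.1953] [-0.0823  0.5681 -0.2534] 0.6539204719973107
[197 192 173 153 166 176 172 168 166 166 165 172 190 199 196 176 136 139 171 179 174 168 165 166 172 183 194 198 197 183 152 129 145 168 173 168 165 164 165 168 175 188 191 174
 138 116 133 163 171 166 163 160 162 167 177 188 190 176 147 131 131 132 132 132]
[197 192 174 156 171 179 171 168 171 178 182 190 196 198 199 195 176 147 153 173 173 168 169 175 176 173 176 191 198 195 174 135 136 171 177 169 166 170 174 178 183 190 193 191
 173 136 126 152 170 168 163 165 169 171 170 174 184 179 158 135 128 128 128 129]
0 [np.float64(354.38), np.float64(362.44)] [320.7789 309.5758]
1 [np.float64(339.99), np.float64(348.05)] [364.4702 287.8705]
2 [np.float64(325.59), np.float64(333.65)] [407.334  266.5764]
3 [np.float64(311.18), np.float64(319.25)] [449.3935 245.6818]
```

View pics/s13.png

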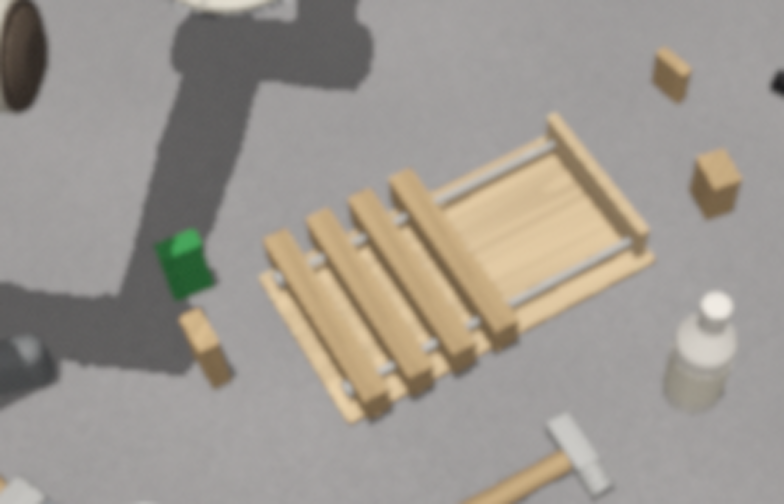

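View pics/t13.png

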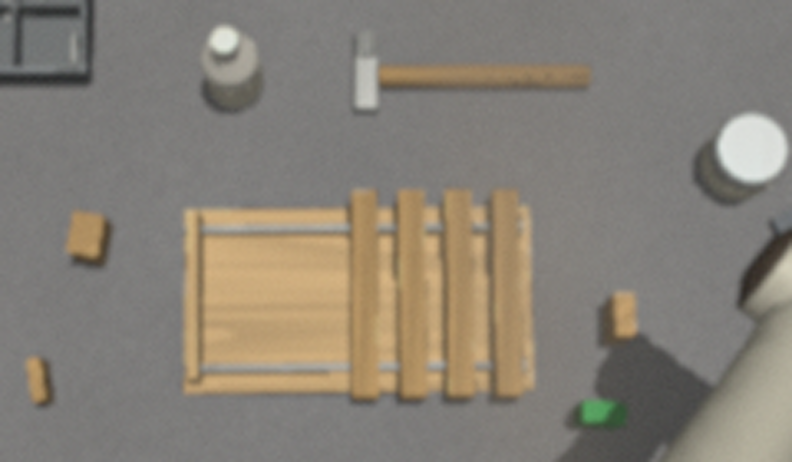

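Run:
```python
from h import *
np.set_printoptions(suppress=True,precision=2)
b=cam("top");A=b["frame"][:,:,0].astype(float)
G=np.abs(cv2.Sobel(cv2.GaussianBlur(A,(0,0),.8),cv2.CV_64F,1,0))
Y=[]
for v in list(range(186,199))+list(range(201,221)):
    r=[]
    for c in (309.3,323.7,338.1,352.5):   # falling edge board->slat, +y side
        i0=int(round(c+.03*(v-203)*0)); w=np.arange(i0-3,i0+5); d=np.clip(-(np.gradient(A[v])[w]),0,None)
        r.append(ray(b,(w*d).sum()/d.sum(),v,.058)[1]*1000)
    Y.append(r)
Y=np.array(Y);print(np.median(Y,0),-np.diff(-Y,axis=1).mean(0) if 0 else np.diff(Y,axis=1).mean(0),np.diff(Y,axis=1).std(0)/6)
cen,ap,q=quad(b,(385,200,402,222),230)
print(ray(b,*cen,.085))
```

```text
[  17.74  -32.07  -80.88 -129.21] [-49.57 -48.62 -48.46] [0.16 0.12 0.14]
[ 0.52 -0.27  0.08]
```

Run:
```python
from station import *
print(finish_job())
```

```text
the job is handed in; nothing more can be done
None
```

I set the three gaps in order from the bolted slat. For each one I stood the spacer in the gap, pushed the next slat up with the shut fingers until the force rose and movement stopped, then lifted the spacer out to the next gap. The spacer now stands upright on the bench, off the board, at about (0.52, -0.27). I handed the job in at about 36 s.

**Force at the nips:** the final push was about 21 N at the first gap and about 11 to 12 N at the second and third, against about 7 to 8 N for a slat sliding freely.

**Slat spacing:** the tool stopped 50.2 mm and then 50.0 mm further on for the second and third gaps, where 50 mm is ideal.
- **Overhead edge fit:** this gave 48.5, 48.6 and 49.6 mm for the first, second and third pitches. It reads about 0.6 mm small because part of the slats' sides shows.
- **Coarser bright-edge estimate:** this gave 49.6, 50.9 and 49.3 mm in the same order. The camera checks disagree with each other by up to about 2 mm, but all fall within 48 to 52 mm.

**Final picture:** it shows the spacer upright and the arm clear, and the offcuts, glue and hammer look unmoved. I did not measure the bystanders' positions, and the brush and screwdriver were outside the last crops.

**One off reading:** lowering the spacer into the second gap briefly pressed it on the board with about 30 N, and I set it down slightly higher in the third gap.

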